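Log a flask and show it to the inspection camera

TASK

Log the amber flask: take the code reader from its charging pad, aim it square at the middle of the red dot on the sloping tag from about 5 cm away and hold it still there for a second, then stand it back upright on its pad and let go. Then lift the amber flask out of its cork ring and hold it in the air in line with the inspection camera's view, underside facing straight into the lens and the bulb's centre about 12 cm from it; finish there, still holding the flask steady. Do not bump the camera, and leave all other things where they stand.

Things in the scene. Friction and masses are not known exactly. Their poses are not given: they have to be found in the camera images.
- reader: Handheld code reader standing upright: yellow head 46 (x) x 56 (y) x 42 mm high, above it a black handle 30 (x) x 38 (y) mm from 42 to 120 mm above the origin; about 180 g. Origin: centre of its underside, which is the reading window; z points up the handle, so it reads along its own -z.
- pad: Black square charging pad, 120 x 120 x 4 mm, fixed flat on the bench; origin at the centre of its underside. The reader starts standing on it.
- tag: Sample tag: white square plate 80 x 80 mm with a red dot 36 mm across in its middle, on a grey fixed stand, sloping towards the robot. Origin: the dot's centre on the plate's surface, about 55 mm above the bench; z is the plate's outward normal, 0.45 rad (26 degrees) from vertical.
- inspect_cam: Stand of the inspection camera, fixed to the bench: dark foot 110 x 100 mm with two aluminium cheeks. Origin at the foot's underside, below the lens centre; x points away from the side it looks to.
- lens: Camera head, blue box 56 x 62 x 50 mm with a black barrel (48 mm diameter) ringed in white. Origin: centre of the lens's front face, 100 mm above the bench; z is the viewing direction, up and towards the robot, 0.45 rad (26 degrees) from vertical.
- focus (a point): The point in the air in front of the camera where the flask's bulb is to be centred: 120 mm from the lens along the viewing direction. Axes as the lens.
- flask_amber: The flask to show: amber-brown glass round-bottom flask, about 110 g: bulb 66 mm diameter, straight neck 25 mm diameter from 58 to 108 mm from the origin, white stopper (27 mm, fixed on) to 126 mm. Origin: lowest point of the bulb; z along the neck to the stopper. Upright in a cork ring (86 mm across, 30 mm high, fixed to the bench), origin about 18 mm above the bench.
- amber_bulb (a point): Centre of the amber flask's bulb, 33 mm above its origin along its axis.
- amber_neck (a point): Point on the amber flask's axis in the middle of the neck, 90 mm from its origin.
- flask_green: Bystander, same make in green glass, upright in a cork ring like the amber one's; origin at the lowest point of its bulb.
- flask_clear: Bystander, same make in clear glass, upright in a cork ring like the amber one's; origin at the lowest point of its bulb.
- jar: Bystander, clear jar with a black cap, 68 mm diameter, 90 mm high; origin at the underside's centre.
- beaker: Bystander, clear glass beaker, 70 mm diameter, 80 mm high; origin at the underside's centre.
- vial_a: Bystander, small vial with a red cap, 22 mm diameter, 45 mm high; origin at the underside's centre.
- vial_b: Bystander, small vial with a black cap, 22 mm diameter, 45 mm high; origin at the underside's centre.
- tweezers: Bystander, steel tweezers lying flat along their x, about 130 mm long; origin near the middle, on the bench.
- spare_ring: Bystander, empty cork ring, 86 mm across, 30 mm high; origin at the underside's centre.
Things that resemble listed ones, but are neither listed nor needed, are in the scene too. What is shaped like the part that bears tag but purple or yellow is not meant.

How it is judged:
On the way, in this order (a step that is already met when the one before it is completed fails the run):
1. the held reader is aimed at the tag: window 20 to 90 mm from it, within 20 mm of the dot's centre sideways along each tag axis, square within 0.25 rad, still (under 0.03 m/s), for 0.7 s (x of reader in the frame of tag between -0.02 and 0.02 m and y of reader in the frame of tag between -0.02 and 0.02 m and z of reader in the frame of tag between 0.02 and 0.09 m and angle between the z axis of reader and the z axis of tag, either way round below 0.25 rad and linear speed of reader below 0.03 m/s and contact force between reader and the fingers above 1 N), for 0.7 s.
2. the reader stands upright on its pad again, let go and at rest (x of reader in the frame of pad between -0.05 and 0.05 m and y of reader in the frame of pad between -0.05 and 0.05 m and z of reader in the frame of pad between 0 and 0.008 m and angle between reader's own z axis and vertical below 0.12 rad and contact force between reader and the fingers below 0.05 N and linear speed of reader below 0.02 m/s), for 0.2 s.
3. the amber flask is lifted in the fingers, its bulb's centre more than 0.12 m above the bench (height (world z) of amber_bulb above 0.12 m and contact force between flask_amber and the fingers above 1 N), for 0.1 s.
At the end, for the whole second after the job is handed in: The fingers hold the amber flask still, clear of the camera: bulb 95-145 mm out from the lens, within 20 mm of its axis in x and y, flask axis within 0.22 rad of it, underside to the lens. Reader upright and free on its pad (centres within 50 mm in x, y). No bystander moved over 30 mm (all of step 2 and x of amber_bulb in the frame of lens between -0.02 and 0.02 m and y of amber_bulb in the frame of lens between -0.02 and 0.02 m and z of amber_bulb in the frame of lens between 0.095 and 0.145 m and z of amber_neck in the frame of lens above 0.14 m and angle between the z axis of flask_amber and the z axis of lens, either way round below 0.22 rad and height (world z) of amber_bulb above 0.14 m and contact force between flask_amber and the fingers above 1 N and contact force between flask_amber and inspect_cam below 0.1 N and linear speed of flask_amber below 0.02 m/s and angular speed of flask_amber below 0.2 rad/s and distance of each of flask_green, flask_clear, jar, beaker, vial_a, vial_b, tweezers, spare_ring from where it was at the start of the episode below 0.03 m); the arm keeps its last pose, push and grip.
It fails at once if a bystander is moved by more than 30 mm (distance of any of flask_green, flask_clear, jar, beaker, vial_a, vial_b, tweezers, spare_ring from where it was at the start of the episode above 0.03 m).
It fails at once if the camera is bumped (over 3 N) by the arm, the reader or the flask (contact force between inspect_cam and the arm above 3 N or contact force between inspect_cam and the fingers above 3 N or contact force between inspect_cam and flask_amber above 3 N or contact force between inspect_cam and reader above 3 N).
It also fails if it takes over 51 s, if anything falls off the work surface, if the arm or the gripper's body presses on something with over 40 N, if the wrist force passes 120 N, or if a joint passes its speed limit or range.

ROBOT

A 7-joint arm with a two-finger parallel gripper is mounted at the origin on the work surface. World frame = base frame: x ahead of the robot, y to its left, z up, the work surface at z = 0. Lengths are in m, angles in rad, forces in N, time in s.
With the tool pointing down it reaches from about 0.425 to 0.925 m from the base axis. Payload 6.8 kg.
Tool frame: the origin (TCP) lies at the very end of the fingers, on their centre line; the grasp point (between the pads) lies 19 mm behind it; z points along the fingers, y is the line along which they close (so a half turn about z gives the same grasp; the last joint's range is limited). The gripper opens to 85 mm and grips with 20 to 120 N. Pads are 22 mm wide; open, the fingers measure 114 mm over their backs; the gripper's body (76 mm by 85 mm) begins 54 mm behind the grasp point. The pads swing forward as they close: fully open they stand 13 mm farther back than shut.
Start: joints at [-0.108, 0.477, 0.022, 1.555, -0.011, 1.109, -0.083], TCP at [0.675, 0, 0.231] pointing down, gripper open.
Joint ranges: [-2.96, 2.96], [-0.34, 2.1], [-1.41, 1.46], [0.24, 2.44], [-1.37, 4.51], [0.17, 1.92], [-2.96, 2.96]. Speed limits (rad/s): [2.39, 2.39, 3.14, 3.14, 3.14, 3.14, 3.14].

INTERFACE

Orientations are given as a rotation vector (axis times angle).
In Python, from bench import get_obs, grab_frame, hand_in gives the robot as it stands.
- The arm moves only by the tool drive_tool, never from a script. Its argument "rows" is a list of rows, each an object with "offset": the shift along the tool's x, y, z as a fraction of full scale, a list of three; "rotation": the turn, a rotation vector about the tool's x, y, z as a fraction of full scale, a list of three; "claw": the opening, from 0 (shut) to 1 (fully open). In form: [{"offset": [tx, ty, tz], "rotation": [wx, wy, wz], "claw": claw}, ...]. A call has 1 to 20 rows; each row is the pose to reach, as a shift and turn from the pose commanded when the call began, along the tool's axes at that moment; what a row does not reach only later rows make up. Full scale, the value 1, is 0.15 m for a shift and 2 rad for a turn. A row lasts 1/12 s, in which the tool goes at most 41.7 mm and 7.16 degrees, less where a joint would pass 70% of its speed; a pose out of reach is approached as far as the arm can. A call with a number of a shift or a turn outside -1 to 1 is refused whole. A call with a gripper value outside its range is refused whole. The fingers move at their own pace and stop on an object; "force" is the grip in N (left out, the last holds). Time passes only in rows, so rows that repeat a pose let the fingers close. It gives the time, the measured TCP pose, the force, the opening and the grip force at its end, in the units of the state.
- get_obs(): the state, without advancing time (a new reading comes with each control period).
- grab_frame(name): name is "scene" or "side" or "wrist"; returns a dict with "frame" (384x512x3 uint8, red, green, blue), "z_map" (384x512 float32, m along the optical axis (not along the pixel's ray), 0 where there is no reading), "vfov" (degrees; the focal length in pixels is half the picture's height over the tangent of half this angle, whatever the lens; pixels are square), "cx", "cy" (the principal point, pixels), "R" (3x3) and "t" (3): a world point X has camera coordinates R X + t. Camera axes: x right, y down, z forward; pixel columns grow to the right and rows downward; lengths in m; the calibration is good to about 2 mm. A picture is of the moment at which its call begins.
- hand_in(): hands the job in; it is judged then, once.
The state is a dict: "clock": time; "joints": joint angles; "qvel": joint speeds; "tau": joint torques, N m; "tcp_pos": TCP position; "orientation": TCP orientation; "contact_force": force on the tool from outside, world axes, zero at the start; "moment": the same for the moment, N m; "grip_width": finger opening in m; "gripper_force": force on a finger pad.
Only numpy, scipy, OpenCV 4.12 (cv2) and the standard library are available. Lean on these libraries where they do the work, as an engineer would, in place of code of your own. Each camera call takes 0.05 s, during which the arm holds its last target. There are 200 camera calls.

## Working session

There is one attempt and no reset: what is moved stays moved. The work goes in short steps, Python scripts to look and compute and a tool call to move; the robot and the scene stay as the last step left them, time stands still between calls to the robot, and variables do not carry over. Pictures are saved under pics/ and viewed, at most 10 in all, crops included, and the job is handed in when it is done.

Besides the shell and the picture viewer there is one more tool, called as name(argument=value, ...) on one line, values as JSON. drive_tool: Moves the arm, as the interface text tells. Its arguments: {"type":"object","properties":{"rows":{"type":"array","items":{"type":"object","properties":{"offset":{"type":"array","items":{"type":"number"}},"rotation":{"type":"array","items":{"type":"number"}},"claw":{"type":"number"}}}},"force":{"type":"number"}},"required":["rows"]}

```bash
mkdir -p pics; cat > h.py <<'E'
import numpy as np,cv2
from scipy.spatial.transform import Rotation as Ro
from bench import get_obs,grab_frame,hand_in
def load(n): return dict(np.load(f'{n}.npz'))
def snap(n,f):
    d=grab_frame(n); np.savez(f'{f}.npz',**d); cv2.imwrite(f'pics/{f}.png',d['frame'][:,:,::-1]); return d
def cloud(d):
    z=d['z_map']; h,w=z.shape; f=h/2/np.tan(np.radians(d['vfov'])/2)
    v,u=np.mgrid[:h,:w]; P=np.stack([(u-d['cx'])/f*z,(v-d['cy'])/f*z,z],-1)
    W=(P-d['t'])@d['R']; W[z==0]=np.nan; return W
E
python3 - <<'E'
from h import *
for n in('scene','side','wrist'):
    d=snap(n,n+'0'); print(n,d['vfov'],-d['R'].T@d['t'],d['R'][2])
a=cv2.imread('pics/scene0.png');b=cv2.imread('pics/side0.png')
cv2.imwrite('pics/s0b.png',cv2.resize(a,(800,600),interpolation=3))
cv2.imwrite('pics/d0b.png',cv2.resize(b,(800,600),interpolation=3))
o=get_obs();print(o)
E
```

```text
scene 42.85391354100486 [ 1.06681923 -0.8449451   1.30499456] [-0.34773079  0.57215649 -0.74277874]
side 50.99335980659777 [-0.3231031   0.74874611  0.89842276] [ 0.63631486 -0.5339346  -0.55679192]
wrist 69.30301360093202 [0.67555672 0.07517891 0.37347262] [-0.00194766 -0.29770476 -0.954656  ]
{'clock': 0.15, 'joints': array([-0.10808927,  0.47765654,  0.02231825,  1.55616954, -0.01147012,
        1.10932292, -0.08312658]), 'qvel': array([-0.00036598, -0.00190724,  0.00153327, -0.00377726, -0.00039772,
       -0.00043766,  0.0011757 ]), 'tau': array([ 1.55385478e-03, -5.96924365e+01,  1.60940632e+00, -2.81490952e+01,
        1.26662746e-02,  6.56643446e-03,  5.58682734e-05]), 'tcp_pos': array([ 6.74558762e-01, -2.76916415e-06,  2.30540609e-01]), 'orientation': array([-2.22076481e+00, -2.22080835e+00,  1.70831919e-03]), 'contact_force': array([-0.0195894 ,  0.40631894, -0.12126938]), 'moment': array([-0.04378653, -0.02288711,  0.0003936 ]), 'gripper_force': 0.0, 'grip_width': 0.08504219372542036}
```

View pics/s0b.png

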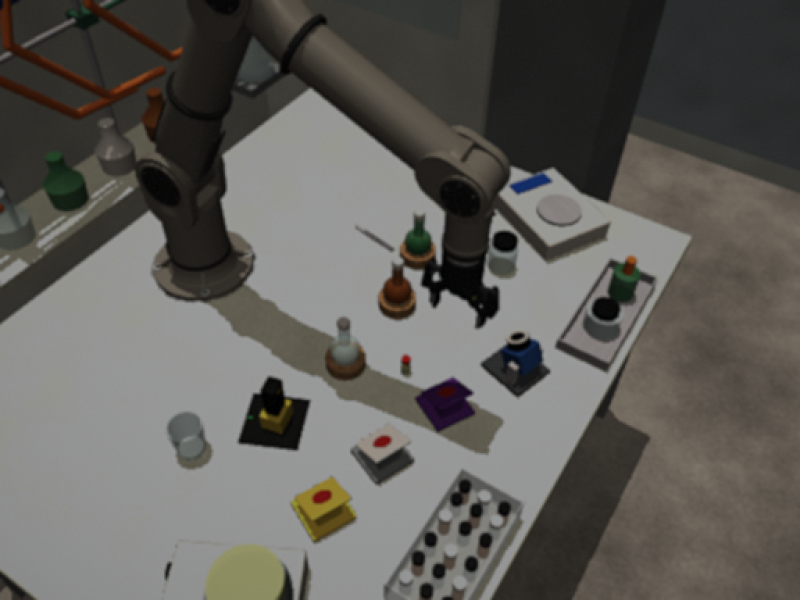

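View pics/d0b.png

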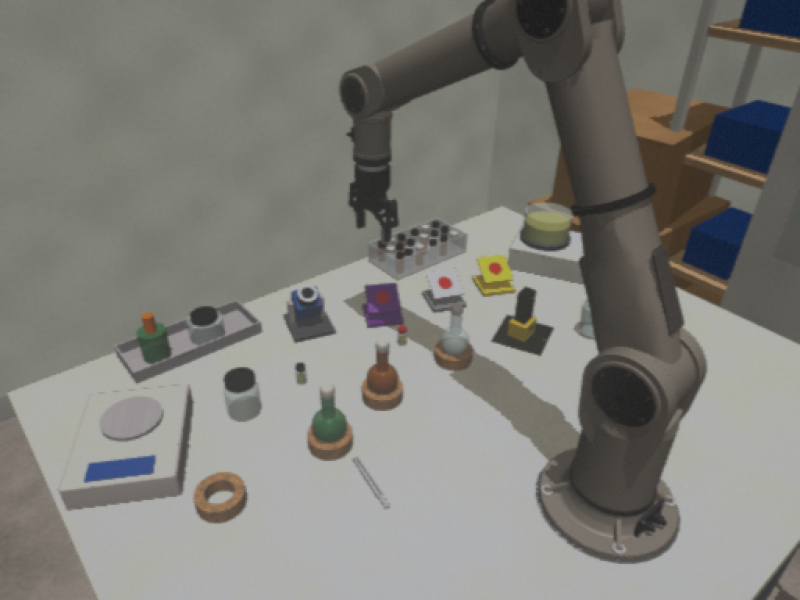

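Scene view: the white tag's dot is at (383,441), the reader at (273,400) on its pad, the amber flask at (397,290) and the camera at (520,350). The side view shows the same things: dot (445,283), reader (525,310), amber (382,375), lens (309,296).

```bash
cat > m.py <<'E'
from h import *
S=1.5625
c={}
for n in('scene','side'):
    d=load(n+'0'); c[n]=(cloud(d),d['frame'].astype(int))
def at(n,u,v,r=1):
    W=c[n][0]; u=int(u/S);v=int(v/S); return np.nanmedian(W[v-r:v+r+1,u-r:u+r+1].reshape(-1,3),0).round(4)
pts={'tagdot':((383,441),(445,283)),'readerTop':((274,383),(527,293)),'head':((275,415),(520,328)),'amberstop':((398,266),(382,348)),'amberbulb':((397,290),(382,378)),
'lens':((517,341),(309,296)),'green':((418,218),(328,393)),'clear':((344,324),(457,310)),'jar':((505,240),(240,380)),'viala':((406,359),(403,329)),'purple':((447,393),(383,298)),'beaker':((187,425),(590,310))}
for k,(a,b) in pts.items(): print(k,at('scene',*a),at('side',*b))
def near(p,r,zlo,zhi):
    P=[];C=[]
    for W,f in c.values():
        m=(np.hypot(W[...,0]-p[0],W[...,1]-p[1])<r)&(W[...,2]>zlo)&(W[...,2]<zhi); P.append(W[m]);C.append(f[m])
    return P,C
def plane(P):
    m=P.mean(0); return m,np.linalg.svd(P-m)[2][2]
t=at('scene',383,441)
P,C=near(t,.06,.02,.1)
for p,q in zip(P,C):
    red=(q[:,0]>1.8*q[:,1])&(q[:,0]>80)
    print('dot',p[red].mean(0),red.sum(),plane(p[red]))
r=at('scene',274,383)
P,C=near(r,.06,.06,.13)
for p in P: print('handle',len(p),p.min(0),p.max(0),cv2.minAreaRect(p[:,:2].astype(np.float32)*1000), 'top',p[p[:,2]>.117].mean(0))
P,C=near(r,.06,.012,.04)
for p in P: print('head',len(p),cv2.minAreaRect(p[:,:2].astype(np.float32)*1000))
P,C=near(r,.11,.0025,.008)
for p,q in zip(P,C):
    k=q.max(1)<45; print('pad',k.sum(),cv2.minAreaRect(p[k][:,:2].astype(np.float32)*1000))
a=at('scene',398,266)
P,C=near(a,.03,.08,.16)
for p in P: print('neck',len(p),p.min(0),p.max(0))
E
python3 m.py
```

```text
tagdot [ 0.6473 -0.2002  0.0547] [ 0.6439 -0.1981  0.0553]
readerTop [ 0.4262 -0.2428  0.1224] [ 0.4188 -0.2439  0.1238]
head [ 0.4409 -0.2669  0.0574] [ 0.4113 -0.2226  0.0409]
amberstop [0.4633 0.1322 0.1396] [0.4468 0.1527 0.1411]
amberbulb [0.468  0.1264 0.0745] [0.4376 0.1609 0.0751]
lens [0.7589 0.1182 0.1045] [0.7469 0.1354 0.098 ]
green [0.4172 0.2897 0.1386] [0.4016 0.3105 0.1426]
clear [ 0.4633 -0.063   0.1427] [ 0.4476 -0.0504  0.1427]
jar [0.5992 0.3841 0.0921] [0.5867 0.3931 0.0904]
viala [ 0.5709 -0.003   0.0419] [ 0.5685 -0.0018  0.0462]
purple [ 0.6931 -0.0381  0.0556] [ 0.6858 -0.0372  0.0565]
beaker [ 0.3043 -0.3717  0.0388] [ 0.3236 -0.3583  0.0768]
dot [ 0.64451315 -0.20186282  0.05310066] 57 (array([ 0.64451315, -0.20186282,  0.05310066]), array([ 0.44068086, -0.18373034, -0.87866008]))
dot [ 0.64341566 -0.20148806  0.05704359] 39 (array([ 0.64341566, -0.20148806,  0.05704359]), array([ 0.32461355, -0.13274183, -0.9364858 ]))
handle 277 [ 0.40780362 -0.27391249  0.06131115] [ 0.44431688 -0.22726101  0.12782646] ((425.93438720703125, -250.7051544189453), (32.28642
[... 154 characters left out ...]
 -0.22471587  0.12756018] ((420.92608642578125, -247.97561645507812), (32.72532653808594, 46.03350067138672), 13.07498836517334) top [ 0.41830591 -0.24526286  0.12349591]
head 118 ((426.68365478515625, -251.9039764404297), (45.588287353515625, 59.5821647644043), 9.743597030639648)
head 102 ((406.22100830078125, -239.39820861816406), (69.40364837646484, 39.15138244628906), 59.936946868896484)
pad 331 ((422.0936584472656, -254.23696899414062), (114.27662658691406, 116.88340759277344), 24.48982048034668)
pad 0 ((0.0, 0.0), (0.0, 0.0), 0.0)
neck 128 [0.44231004 0.12343881 0.08022412] [0.4716988  0.15535493 0.148717  ]
neck 165 [0.43769371 0.12875669 0.08018036] [0.47030528 0.16040902 0.14774759]
```

```bash
cat >> h.py <<'E'
def frame(z,y):
    z=np.array(z,float);z/=np.linalg.norm(z);y=np.array(y,float);y-=z*(z@y);y/=np.linalg.norm(y)
    return np.stack([np.cross(y,z),y,z],1)
def go(p,R):
    o=get_obs();R0=Ro.from_rotvec(o['orientation']).as_matrix()
    print('offset',(R0.T@(np.array(p)-o['tcp_pos'])/.15).round(3),'rotation',(Ro.from_matrix(R0.T@R).as_rotvec()/2).round(3),'t',round(o['clock'],2),'j',o['joints'].round(2),'tcp',o['tcp_pos'].round(4),'w',round(o['grip_width'],4))
E
cat > m2.py <<'E'
from m import *
print('----')
l=np.array([.752,.127])
P,C=near(l,.05,.07,.13)
for p,q in zip(P,C):
    k=(q.min(1)>95)&(q.max(1)-q.min(1)<50)&(p[:,2]>.085); print('ring',k.sum(),p[k].mean(0),p[k].min(0),p[k].max(0),plane(p[k]))
P,C=near(l,.08,.05,.12)
for p,q in zip(P,C):
    k=(q[:,2]>1.5*q[:,0])&(q[:,2]>40); print('blue',k.sum(),p[k].mean(0),cv2.minAreaRect(p[k][:,:2].astype(np.float32)*1000))
P,C=near(l,.09,.004,.02)
for p,q in zip(P,C): print('foot',len(p),cv2.minAreaRect(p[:,:2].astype(np.float32)*1000))
a=np.radians(13.3)
R=frame([0,0,-1],[np.cos(a),np.sin(a),0])
go([.423,-.249,.25],R)
E
python3 m2.py | sed -n '/----/,$p'
python3 - <<'E'
from h import *
a=cv2.imread('pics/scene0.png')[205:255,300:360];b=cv2.imread('pics/side0.png')[175:225,170:230]
cv2.imwrite('pics/lens.png',np.hstack([cv2.resize(x,(400,333),interpolation=2) for x in(a,b)]))
E
```

```text
----
ring 45 [0.75420844 0.13115215 0.09818553] [0.73392481 0.10861967 0.08544483] [0.77622762 0.15230438 0.11246889] (array([0.75420844, 0.13115215, 0.09818553]), array([ 0.44799768, -0.15973025, -0.87965012]))
ring 86 [0.75494829 0.1302121  0.10060109] [0.72979015 0.09454864 0.08915155] [0.79372359 0.15660162 0.11279173] (array([0.75494829, 0.1302121 , 0.10060109]), array([-0.22066032,  0.06380784,  0.97326131]))
blue 229 [0.78946644 0.11569728 0.07584754] ((775.53759765625, 122.284912109375), (58.97208023071289, 68.09893798828125), 76.15728759765625)
blue 54 [0.75844085 0.14498428 0.07910781] ((761.3861083984375, 131.71360778808594), (58.6805419921875, 43.61687469482422), 74.4646987915039)
foot 471 ((750.4370727539062, 127.41449737548828), (164.01882934570312, 148.3760528564453), 1.6492902040481567)
foot 441 ((745.4153442382812, 130.74404907226562), (170.6739501953125, 160.13720703125), 69.71638488769531)
offset [-1.66  -1.677 -0.127] rotation [-0.001 -0.    -0.116] t 0.15 j [-0.11  0.48  0.02  1.56 -0.01  1.11 -0.08] tcp [ 0.6746 -0.      0.2305] w 0.085
```

View pics/lens.png

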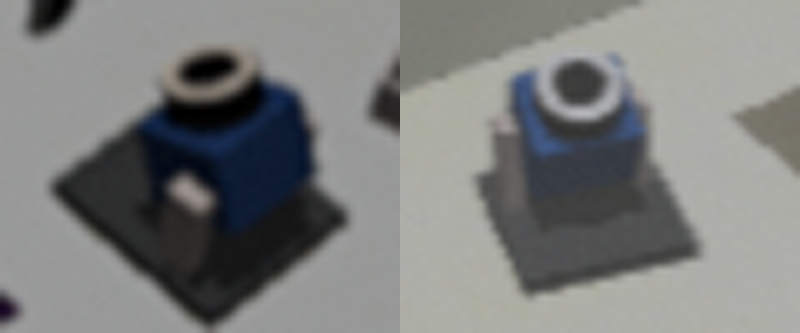

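The crop shows the lens ring at (210,75) in the scene half and (580,85) in the side half; the depth there gives its centre as about (0.754, 0.131, 0.10). I'll move above the reader next.

drive_tool(rows=[{"offset":[-0.28,-0.28,-0.04],"rotation":[0,0,-0.05],"claw":1},{"offset":[-0.55,-0.55,-0.06],"rotation":[0,0,-0.1],"claw":1},{"offset":[-0.83,-0.84,-0.06],"rotation":[0,0,-0.116],"claw":1},{"offset":[-0.83,-0.84,-0.06],"rotation":[0,0,-0.116],"claw":1},{"offset":[-0.83,-0.84,-0.06],"rotation":[0,0,-0.116],"claw":1},{"offset":[-0.83,-0.84,-0.06],"rotation":[0,0,-0.116],"claw":1}])

```text
clock: 0.65
tcp_pos: [0.5462, -0.1286, 0.2405]
orientation: [-1.958, -2.457, 0.003]
contact_force: [-0.1, 0.4, 0.3]
grip_width: 0.0854
gripper_force: 0.0
```

```bash
cat > g.py <<'E'
from h import *
a=np.radians(13.3)
RD=frame([0,0,-1],[np.cos(a),np.sin(a),0])
E
python3 -c "
from g import *
go([.423,-.249,.25],RD)"
```

```text
offset [-0.599 -0.98  -0.061] rotation [-0.001  0.001 -0.003] t 0.65 j [ 0.11  0.28  0.01  1.82 -0.    1.04  0.35] tcp [ 0.5462 -0.1286  0.2405] w 0.0854
```

drive_tool(rows=[{"offset":[-0.2,-0.33,-0.03],"rotation":[0,0,0],"claw":1},{"offset":[-0.4,-0.65,-0.06],"rotation":[0,0,0],"claw":1},{"offset":[-0.6,-0.98,-0.06],"rotation":[0,0,0],"claw":1},{"offset":[-0.6,-0.98,-0.06],"rotation":[0,0,0],"claw":1},{"offset":[-0.6,-0.98,-0.06],"rotation":[0,0,0],"claw":1},{"offset":[-0.6,-0.98,-0.06],"rotation":[0,0,0],"claw":1}])

```text
clock: 1.15
tcp_pos: [0.4254, -0.2477, 0.2495]
orientation: [1.955, 2.459, -0.0]
contact_force: [0.7, 0.4, -0.2]
grip_width: 0.0853
gripper_force: 0.0
```

```bash
python3 - <<'E'
from g import *
d=snap('wrist','w1'); W=cloud(d)
cv2.imwrite('pics/w1b.png',cv2.resize(cv2.imread('pics/w1.png'),(800,600),interpolation=2))
for lo,hi in((.1,.118),(.118,.135)):
    m=(W[...,2]>lo)&(W[...,2]<hi)&(np.hypot(W[...,0]-.423,W[...,1]+.249)<.05)
    p=W[m]; print(len(p),p.mean(0),cv2.minAreaRect(p[:,:2].astype(np.float32)*1000))
f=d['frame'].astype(int);m=(f[...,0]>1.6*f[...,2])&(W[...,2]>.03)&(W[...,2]<.055)&(np.hypot(W[...,0]-.423,W[...,1]+.249)<.06)
p=W[m]; print(len(p),p.mean(0),cv2.minAreaRect(p[:,:2].astype(np.float32)*1000))
go([.423,-.249,.078],RD)
E
```

```text
100 [ 0.41948193 -0.23180118  0.10947952] ((417.39202880859375, -234.2534637451172), (31.90874481201172, 10.095670700073242), 31.5247802734375)
1092 [ 0.42338781 -0.24896622  0.12400323] ((423.7664489746094, -249.7215576171875), (29.896989822387695, 38.116127014160156), 12.060820579528809)
590 [ 0.42071237 -0.23602733  0.04529614] ((422.8502502441406, -249.25889587402344), (46.074256896972656, 55.013179779052734), 12.385797500610352)
offset [-0.014 -0.032  1.143] rotation [ 0.     0.    -0.001] t 1.2 j [ 0.32  0.15  0.09  1.96 -0.02  1.02  0.64] tcp [ 0.4271 -0.2458  0.2495] w 0.0852
```

View pics/w1b.png

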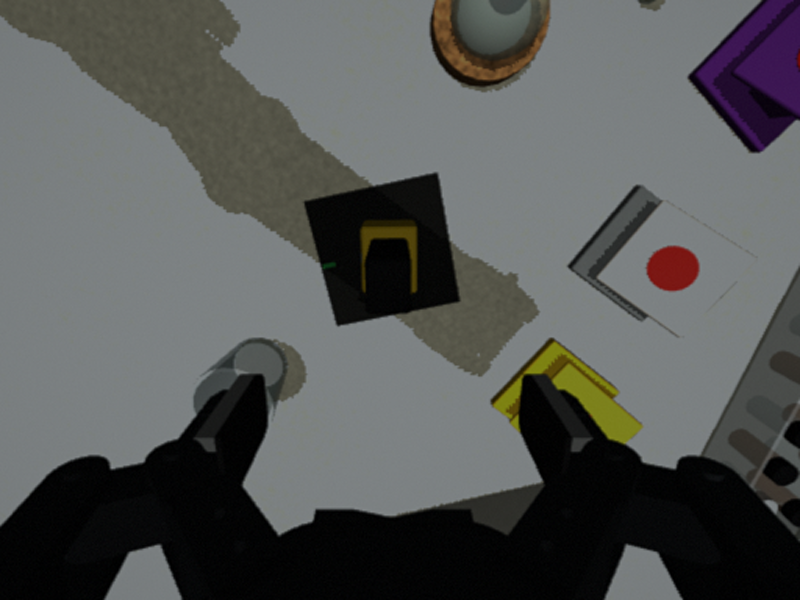

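The wrist picture shows the reader on its pad at (388,270), the white tag's dot at (672,268), and clear space around the handle for the fingers.

```bash
sed -i 's/13.3/12.1/' g.py; python3 - <<'E'
from g import *
d=load('w1');W=cloud(d);f=d['frame'].astype(int)
near=np.hypot(W[...,0]-.644,W[...,1]+.2015)<.06
m=near&(f[...,0]>2*f[...,1])&(f[...,0]>80)
p=W[m];print('dot',m.sum(),p.mean(0),(p.min(0)+p.max(0))/2,np.linalg.svd(p-p.mean(0))[2][2])
m=near&(W[...,2]>.028)&(W[...,2]<.085)&((f.min(-1)>110)|m)
p=W[m];n=np.linalg.svd(p-p.mean(0),full_matrices=False)[2][2];print('plate',len(p),p.mean(0),n,cv2.minAreaRect(p[:,:2].astype(np.float32)*1000))
m=(np.hypot(W[...,0]-.423,W[...,1]+.249)<.1)&(W[...,2]<.012)&(f.max(-1)<50)
p=W[m];print('pad',cv2.minAreaRect(p[:,:2].astype(np.float32)*1000))
go([.4238,-.2497,.15],RD);go([.4238,-.2497,.076],RD)
E
```

```text
dot 732 [ 0.64415515 -0.20364027  0.05593624] [ 0.64410754 -0.20386373  0.05522517] [ 0.39846265 -0.16303519 -0.902578  ]
plate 4547 [ 0.64618644 -0.20294699  0.05607268] [ 0.40142826 -0.16372536 -0.90113781] ((645.8074951171875, -203.3330078125), (79.6639404296875, 72.43399810791016), 67.84807586669922)
pad ((419.055419921875, -254.7001190185547), (120.49242401123047, 121.54679107666016), 25.106077194213867)
offset [-0.02  -0.028  0.663] rotation [ 0.   -0.    0.01] t 1.2 j [ 0.32  0.15  0.09  1.96 -0.02  1.02  0.64] tcp [ 0.4271 -0.2458  0.2495] w 0.0852
offset [-0.02  -0.028  1.156] rotation [ 0.   -0.    0.01] t 1.2 j [ 0.32  0.15  0.09  1.96 -0.02  1.02  0.64] tcp [ 0.4271 -0.2458  0.2495] w 0.0852
```

drive_tool(rows=[{"offset":[0,0,0.2],"rotation":[0,0,0.01],"claw":1},{"offset":[0,0,0.4],"rotation":[0,0,0.01],"claw":1},{"offset":[0,0,0.6],"rotation":[0,0,0.01],"claw":1},{"offset":[0,0,0.6],"rotation":[0,0,0.01],"claw":1},{"offset":[0,0,0.6],"rotation":[0,0,0.01],"claw":1},{"offset":[0,0,0.6],"rotation":[0,0,0.01],"claw":1}])

```text
clock: 1.7
tcp_pos: [0.4285, -0.2452, 0.1604]
orientation: [1.971, 2.445, 0.001]
contact_force: [-0.3, 0.1, 0.8]
grip_width: 0.0857
gripper_force: 0.0
```

```bash
python3 - <<'E'
from g import *
go([.4238,-.2497,.076],RD);print(get_obs()['qvel'].round(3))
E
```

```text
offset [-0.023 -0.038  0.563] rotation [0.001 0.    0.001] t 1.7 j [ 0.32  0.27  0.08  2.06 -0.03  0.82  0.64] tcp [ 0.4285 -0.2452  0.1604] w 0.0857
[ 0.007 -0.021  0.009 -0.008 -0.    -0.007  0.004]
```

drive_tool(rows=[{"offset":[-0.023,-0.038,0.1],"rotation":[0,0,0],"claw":1},{"offset":[-0.023,-0.038,0.25],"rotation":[0,0,0],"claw":1},{"offset":[-0.023,-0.038,0.4],"rotation":[0,0,0],"claw":1},{"offset":[-0.023,-0.038,0.56],"rotation":[0,0,0],"claw":1},{"offset":[-0.023,-0.038,0.56],"rotation":[0,0,0],"claw":1},{"offset":[-0.023,-0.038,0.56],"rotation":[0,0,0],"claw":1},{"offset":[-0.023,-0.038,0.56],"rotation":[0,0,0],"claw":1}])

```text
clock: 2.28
tcp_pos: [0.4235, -0.251, 0.0773]
orientation: [1.972, 2.442, 0.002]
contact_force: [0.6, -1.0, 0.2]
grip_width: 0.0858
gripper_force: 0.0
```

```bash
python3 - <<'E'
from g import *
go([.4238,-.2497,.076],RD)
E
```

```text
offset [0.008 0.004 0.008] rotation [0.001 0.001 0.   ] t 2.28 j [ 0.35  0.4   0.08  2.12 -0.05  0.62  0.67] tcp [ 0.4235 -0.251   0.0773] w 0.0858
```

Within 1.5 mm of the target, so close the fingers, then lift.

drive_tool(rows=[{"offset":[0.008,0.004,0],"rotation":[0,0,0],"claw":0.2},{"offset":[0.008,0.004,0],"rotation":[0,0,0],"claw":0.2},{"offset":[0.008,0.004,0],"rotation":[0,0,0],"claw":0.2},{"offset":[0.008,0.004,0],"rotation":[0,0,0],"claw":0.2},{"offset":[0.008,0.004,0],"rotation":[0,0,0],"claw":0.2},{"offset":[0.008,0.004,0],"rotation":[0,0,0],"claw":0.2},{"offset":[0.008,0.004,0],"rotation":[0,0,0],"claw":0.1},{"offset":[0.008,0.004,0],"rotation":[0,0,0],"claw":0.1},{"offset":[0.008,0.004,0],"rotation":[0,0,0],"claw":0.1},{"offset":[0.008,0.004,0],"rotation":[0,0,0],"claw":0.1}], force=50)

```text
clock: 3.12
tcp_pos: [0.4226, -0.2494, 0.0759]
orientation: [1.973, 2.443, 0.001]
contact_force: [-0.5, 0.8, 6.8]
grip_width: 0.0295
gripper_force: 49.9
```

```bash
python3 - <<'E'
from g import *
o=get_obs();print(o['gripper_force'])
n=np.array([-.401,.1635,.901]);n/=np.linalg.norm(n)
h=o['tcp_pos'][2]-.004
t=np.array([.6443,-.2038,.0555])+n*(.053+h)
print(h,t)
a=RD[:,1]; R=frame(-n,a)
go([o['tcp_pos'][0],o['tcp_pos'][1],.2],RD); go(t,R)
E
```

```text
49.85681176185608
0.07194395425459421 [ 0.59418079 -0.18336486  0.16811199]
offset [-0.     0.001 -0.827] rotation [0. 0. 0.] t 3.12 j [ 0.34  0.4   0.07  2.12 -0.05  0.62  0.67] tcp [ 0.4226 -0.2494  0.0759] w 0.0295
offset [ 0.19   1.211 -0.613] rotation [-0.181 -0.13  -0.024] t 3.12 j [ 0.34  0.4   0.07  2.12 -0.05  0.62  0.67] tcp [ 0.4226 -0.2494  0.0759] w 0.0295
```

drive_tool(rows=[{"offset":[0,0,-0.1],"rotation":[0,0,0],"claw":0.1},{"offset":[0,0,-0.25],"rotation":[0,0,0],"claw":0.1},{"offset":[0,0,-0.42],"rotation":[0,0,0],"claw":0.1},{"offset":[0.03,0.15,-0.6],"rotation":[-0.02,-0.01,0],"claw":0.1},{"offset":[0.06,0.3,-0.75],"rotation":[-0.05,-0.04,-0.01],"claw":0.1},{"offset":[0.09,0.45,-0.8],"rotation":[-0.08,-0.06,-0.01],"claw":0.1},{"offset":[0.11,0.6,-0.8],"rotation":[-0.11,-0.08,-0.01],"claw":0.1},{"offset":[0.13,0.75,-0.8],"rotation":[-0.14,-0.1,-0.02],"claw":0.1},{"offset":[0.15,0.87,-0.8],"rotation":[-0.165,-0.12,-0.02],"claw":0.1},{"offset":[0.16,0.95,-0.8],"rotation":[-0.181,-0.13,-0.024],"claw":0.1},{"offset":[0.16,0.97,-0.8],"rotation":[-0.181,-0.13,-0.024],"claw":0.1},{"offset":[0.16,0.97,-0.8],"rotation":[-0.181,-0.13,-0.024],"claw":0.1}])

```text
clock: 4.12
tcp_pos: [0.559, -0.1944, 0.1947]
orientation: [1.649, 2.15, 0.162]
contact_force: [0.4, -0.2, -1.4]
grip_width: 0.0296
gripper_force: 49.5
```

```bash
cat >> g.py <<'E'
n=np.array([-.401,.1635,.901]);n/=np.linalg.norm(n)
TA=np.array([.6443,-.2038,.0555])+n*(.053+.072); RA=frame(-n,RD[:,1])
E
python3 - <<'E'
from g import *
go(TA,RA)
E
```

```text
offset [0.067 0.17  0.241] rotation [-0.002 -0.002  0.001] t 4.12 j [0.1  0.2  0.09 2.14 0.19 0.37 0.29] tcp [ 0.559  -0.1944  0.1947] w 0.0296
```

drive_tool(rows=[{"offset":[0.02,0.05,0.06],"rotation":[0,0,0],"claw":0.1},{"offset":[0.04,0.1,0.13],"rotation":[0,0,0],"claw":0.1},{"offset":[0.055,0.14,0.2],"rotation":[0,0,0],"claw":0.1},{"offset":[0.067,0.17,0.24],"rotation":[0,0,0],"claw":0.1},{"offset":[0.067,0.17,0.24],"rotation":[0,0,0],"claw":0.1},{"offset":[0.067,0.17,0.24],"rotation":[0,0,0],"claw":0.1},{"offset":[0.067,0.17,0.24],"rotation":[0,0,0],"claw":0.1},{"offset":[0.067,0.17,0.24],"rotation":[0,0,0],"claw":0.1}])

```text
clock: 4.78
tcp_pos: [0.5941, -0.1846, 0.1692]
orientation: [1.65, 2.146, 0.162]
contact_force: [-0.1, 0.4, -1.6]
grip_width: 0.0295
gripper_force: 49.5
```

```bash
python3 - <<'E'
from g import *
go(TA,RA);o=get_obs();print(o['qvel'].round(3),o['gripper_force'])
a=snap('scene','s2');b=snap('side','d2')
A=a['frame'][200:340,180:320,::-1];B=b['frame'][110:250,220:360,::-1]
cv2.imwrite('pics/aim.png',np.hstack([cv2.resize(x,(400,400),interpolation=2) for x in(A,B)]))
E
```

```text
offset [0.01  0.    0.005] rotation [-0.001 -0.001 -0.   ] t 4.78 j [0.05 0.28 0.11 2.1  0.22 0.33 0.22] tcp [ 0.5941 -0.1846  0.1692] w 0.0295
[-0.    -0.006 -0.001  0.002  0.001 -0.002 -0.002] 49.51191008090973
```

View pics/aim.png

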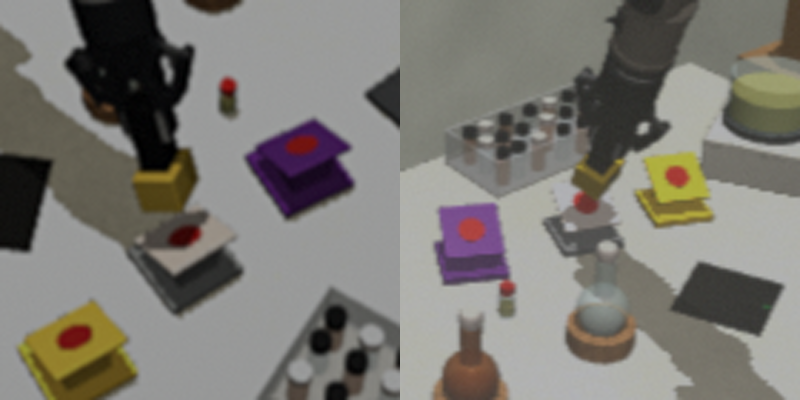

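The reader's yellow head at (165,180) points square at the white tag's dot at (185,237). Hold it there for 1.3 s.

drive_tool(rows=[{"offset":[0,0,0],"rotation":[0,0,0],"claw":0.1},{"offset":[0,0,0],"rotation":[0,0,0],"claw":0.1},{"offset":[0,0,0],"rotation":[0,0,0],"claw":0.1},{"offset":[0,0,0],"rotation":[0,0,0],"claw":0.1},{"offset":[0,0,0],"rotation":[0,0,0],"claw":0.1},{"offset":[0,0,0],"rotation":[0,0,0],"claw":0.1},{"offset":[0,0,0],"rotation":[0,0,0],"claw":0.1},{"offset":[0,0,0],"rotation":[0,0,0],"claw":0.1},{"offset":[0,0,0],"rotation":[0,0,0],"claw":0.1},{"offset":[0,0,0],"rotation":[0,0,0],"claw":0.1},{"offset":[0,0,0],"rotation":[0,0,0],"claw":0.1},{"offset":[0,0,0],"rotation":[0,0,0],"claw":0.1},{"offset":[0,0,0],"rotation":[0,0,0],"claw":0.1},{"offset":[0,0,0],"rotation":[0,0,0],"claw":0.1},{"offset":[0,0,0],"rotation":[0,0,0],"claw":0.1},{"offset":[0,0,0],"rotation":[0,0,0],"claw":0.1}])

```text
clock: 6.22
tcp_pos: [0.5944, -0.1841, 0.169]
orientation: [1.649, 2.147, 0.163]
contact_force: [0.2, 0.5, -1.6]
grip_width: 0.0293
gripper_force: 49.5
```

```bash
python3 - <<'E'
from g import *
go([.4226,-.2505,.12],RD)
go([.48,-.225,.2],RD)
E
```

```text
offset [-0.1   -1.264 -0.091] rotation [0.181 0.13  0.024] t 6.22 j [0.05 0.29 0.11 2.1  0.22 0.33 0.22] tcp [ 0.5944 -0.1841  0.169 ] w 0.0293
offset [-0.156 -0.689 -0.447] rotation [0.181 0.13  0.024] t 6.22 j [0.05 0.29 0.11 2.1  0.22 0.33 0.22] tcp [ 0.5944 -0.1841  0.169 ] w 0.0293
```

drive_tool(rows=[{"offset":[-0.03,-0.07,-0.15],"rotation":[0.01,0.01,0],"claw":0.1},{"offset":[-0.06,-0.18,-0.3],"rotation":[0.04,0.03,0.005],"claw":0.1},{"offset":[-0.1,-0.3,-0.4],"rotation":[0.07,0.05,0.01],"claw":0.1},{"offset":[-0.13,-0.43,-0.447],"rotation":[0.1,0.07,0.013],"claw":0.1},{"offset":[-0.156,-0.56,-0.447],"rotation":[0.13,0.09,0.017],"claw":0.1},{"offset":[-0.156,-0.65,-0.447],"rotation":[0.16,0.11,0.02],"claw":0.1},{"offset":[-0.156,-0.689,-0.447],"rotation":[0.181,0.13,0.024],"claw":0.1},{"offset":[-0.156,-0.689,-0.447],"rotation":[0.181,0.13,0.024],"claw":0.1},{"offset":[-0.156,-0.689,-0.447],"rotation":[0.181,0.13,0.024],"claw":0.1}])

```text
clock: 6.97
tcp_pos: [0.4806, -0.2254, 0.1998]
orientation: [1.974, 2.442, 0.0]
contact_force: [0.3, 0.3, -2.0]
grip_width: 0.0294
gripper_force: 49.7
```

```bash
python3 - <<'E'
from g import *
go([.4226,-.2505,.10],RD)
E
```

```text
offset [-0.081 -0.414  0.665] rotation [0.001 0.001 0.   ] t 6.97 j [ 0.28  0.27  0.05  1.94 -0.02  0.93  0.55] tcp [ 0.4806 -0.2254  0.1998] w 0.0294
```

drive_tool(rows=[{"offset":[-0.02,-0.12,0],"rotation":[0,0,0],"claw":0.1},{"offset":[-0.05,-0.27,0.05],"rotation":[0,0,0],"claw":0.1},{"offset":[-0.081,-0.4,0.15],"rotation":[0,0,0],"claw":0.1},{"offset":[-0.081,-0.414,0.3],"rotation":[0,0,0],"claw":0.1},{"offset":[-0.081,-0.414,0.45],"rotation":[0,0,0],"claw":0.1},{"offset":[-0.081,-0.414,0.58],"rotation":[0,0,0],"claw":0.1},{"offset":[-0.081,-0.414,0.665],"rotation":[0,0,0],"claw":0.1},{"offset":[-0.081,-0.414,0.665],"rotation":[0,0,0],"claw":0.1},{"offset":[-0.081,-0.414,0.665],"rotation":[0,0,0],"claw":0.1},{"offset":[-0.081,-0.414,0.665],"rotation":[0,0,0],"claw":0.1}])

```text
clock: 7.8
tcp_pos: [0.4227, -0.2499, 0.1012]
orientation: [1.972, 2.443, 0.001]
contact_force: [0.2, -0.5, -1.0]
grip_width: 0.0295
gripper_force: 49.6
```

```bash
python3 - <<'E'
from g import *
go([.4226,-.2500,.0765],RD)
E
```

```text
offset [-0.001 -0.001  0.165] rotation [0.001 0.001 0.001] t 7.8 j [ 0.36  0.36  0.06  2.11 -0.03  0.68  0.65] tcp [ 0.4227 -0.2499  0.1012] w 0.0295
```

drive_tool(rows=[{"offset":[0,0,0.04],"rotation":[0,0,0],"claw":0.1},{"offset":[0,0,0.08],"rotation":[0,0,0],"claw":0.1},{"offset":[0,0,0.12],"rotation":[0,0,0],"claw":0.1},{"offset":[0,0,0.15],"rotation":[0,0,0],"claw":0.1},{"offset":[0,0,0.163],"rotation":[0,0,0],"claw":0.1},{"offset":[0,0,0.163],"rotation":[0,0,0],"claw":0.1},{"offset":[0,0,0.163],"rotation":[0,0,0],"claw":0.1},{"offset":[0,0,0.163],"rotation":[0,0,0],"claw":0.1}])

```text
clock: 8.47
tcp_pos: [0.4216, -0.2498, 0.076]
orientation: [-1.974, -2.443, 0.0]
contact_force: [-2.9, 1.5, 4.8]
grip_width: 0.0292
gripper_force: 50.6
```

drive_tool(rows=[{"offset":[0,0,0],"rotation":[0,0,0],"claw":0.5},{"offset":[0,0,0],"rotation":[0,0,0],"claw":0.7},{"offset":[0,0,0],"rotation":[0,0,0],"claw":1},{"offset":[0,0,0],"rotation":[0,0,0],"claw":1},{"offset":[0,0,0],"rotation":[0,0,0],"claw":1},{"offset":[0,0,0],"rotation":[0,0,0],"claw":1},{"offset":[0,0,0],"rotation":[0,0,0],"claw":1},{"offset":[0,0,-0.1],"rotation":[0,0,0],"claw":1},{"offset":[0,0,-0.3],"rotation":[0,0,0],"claw":1},{"offset":[0,0,-0.5],"rotation":[0,0,0],"claw":1},{"offset":[0,0,-0.7],"rotation":[0,0,0],"claw":1},{"offset":[0,0,-0.95],"rotation":[0,0,0],"claw":1},{"offset":[0,0,-0.95],"rotation":[0,0,0],"claw":1},{"offset":[0,0,-0.95],"rotation":[0,0,0],"claw":1}])

```text
clock: 9.63
tcp_pos: [0.4232, -0.2505, 0.2204]
orientation: [1.971, 2.44, 0.002]
contact_force: [-1.1, -0.6, -1.3]
grip_width: 0.0855
gripper_force: 0.0
```

```bash
python3 - <<'E'
from g import *
d=snap('wrist','w2'); W=cloud(d)
m=(W[...,2]>.118)&(W[...,2]<.135)&(np.hypot(W[...,0]-.423,W[...,1]+.249)<.05)
p=W[m]; print(len(p),p.mean(0),cv2.minAreaRect(p[:,:2].astype(np.float32)*1000))
go([.49,-.05,.25],RD)
# amber, from scene/side neck points, and view pose toward lens
E
```

```text
1316 [ 0.42206884 -0.24915062  0.12400005] ((422.12139892578125, -250.48043823242188), (29.226455688476562, 37.63031005859375), 12.927239418029785)
offset [ 1.208  0.724 -0.209] rotation [0.001 0.    0.   ] t 9.68 j [ 0.34  0.19  0.08  2.01 -0.02  0.95  0.64] tcp [ 0.4221 -0.25    0.2187] w 0.0853
```

drive_tool(rows=[{"offset":[0.2,0.15,-0.25],"rotation":[0,0,0],"claw":1},{"offset":[0.45,0.35,-0.35],"rotation":[0,0,0],"claw":1},{"offset":[0.7,0.55,-0.35],"rotation":[0,0,0],"claw":1},{"offset":[0.95,0.75,-0.35],"rotation":[0,0,0],"claw":1},{"offset":[1,0.95,-0.35],"rotation":[0,0,0],"claw":1},{"offset":[1,1,-0.35],"rotation":[0,0,0],"claw":1},{"offset":[1,1,-0.35],"rotation":[0,0,0],"claw":1}])

```text
clock: 10.27
tcp_pos: [0.5395, -0.0662, 0.2688]
orientation: [-1.963, -2.45, -0.002]
contact_force: [0.4, -0.9, 0.7]
grip_width: 0.0851
gripper_force: 0.0
```

```bash
python3 - <<'E'
from g import *
go([.6,.11,.29],RD)
E
```

```text
offset [ 1.059  0.65  -0.139] rotation [-0.    -0.001  0.004] t 10.27 j [ 0.07  0.23 -0.07  1.82  0.02  1.09  0.21] tcp [ 0.5395 -0.0662  0.2688] w 0.0851
```

drive_tool(rows=[{"offset":[0.25,0.15,-0.05],"rotation":[0,0,0],"claw":1},{"offset":[0.5,0.3,-0.1],"rotation":[0,0,0],"claw":1},{"offset":[0.75,0.5,-0.14],"rotation":[0,0,0],"claw":1},{"offset":[1,0.65,-0.14],"rotation":[0,0,0],"claw":1},{"offset":[1,0.65,-0.14],"rotation":[0,0,0],"claw":1},{"offset":[1,0.65,-0.14],"rotation":[0,0,0],"claw":1},{"offset":[1,0.65,-0.14],"rotation":[0,0,0],"claw":1}])

```text
clock: 10.85
tcp_pos: [0.5999, 0.0953, 0.2897]
orientation: [-1.971, -2.444, 0.005]
contact_force: [-0.6, -1.7, 0.3]
grip_width: 0.0857
gripper_force: 0.0
```

```bash
python3 - <<'E'
from g import *
d=snap('wrist','w3'); W=cloud(d); f=d['frame'].astype(int)
cv2.imwrite('pics/w3b.png',cv2.resize(cv2.imread('pics/w3.png'),(800,600),interpolation=2))
r=lambda x,y:np.hypot(W[...,0]-x,W[...,1]-y)
for lo,hi in((.06,.08),(.085,.12),(.128,.15)):
    m=(r(.454,.142)<.04)&(W[...,2]>lo)&(W[...,2]<hi);p=W[m];print('amber',lo,len(p),p.mean(0) if len(p) else 0,cv2.minAreaRect(p[:,:2].astype(np.float32)*1000) if len(p) else 0)
m=(r(.754,.131)<.04)&(W[...,2]>.08)&(W[...,2]<.12)&(f.min(-1)>110)
p=W[m];n=np.linalg.svd(p-p.mean(0))[2][2];print('ring',len(p),p.mean(0),(p.min(0)+p.max(0))/2,n,np.degrees(np.arctan2(n[1],n[0])))
m=(r(.754,.131)<.1)&(f[...,2]>1.5*f[...,0])&(W[...,2]>.04);p=W[m]
print('blue',len(p),cv2.minAreaRect(p[:,:2].astype(np.float32)*1000))
m=(r(.754,.131)<.09)&(f.max(-1)<75)&(W[...,2]<.03);p=W[m]
print('foot',len(p),cv2.minAreaRect(p[:,:2].astype(np.float32)*1000))
E
```

```text
amber 0.06 1261 [0.46608374 0.14685313 0.07181936] ((459.3941650390625, 144.95057678222656), (56.45796585083008, 62.238468170166016), 9.825362205505371)
amber 0.085 249 [0.46542466 0.14590592 0.1031063 ] ((462.78338623046875, 145.38819885253906), (11.273334503173828, 24.6778564453125), 12.447490692138672)
amber 0.128 673 [0.45839253 0.14446923 0.14275091] ((456.5539245605469, 143.93417358398438), (25.76582145690918, 25.97716522216797), 6.814415454864502)
ring 656 [0.75503854 0.13073411 0.10120666] [0.7549769  0.13048365 0.10075344] [ 0.41729804 -0.12111579 -0.90066271] -16.184741958480362
blue 2607 ((724.9458618164062, 129.16433715820312), (70.09506225585938, 139.77110290527344), 88.39053344726562)
foot 2735 ((763.7232666015625, 126.65837860107422), (101.20746612548828, 109.92296600341797), 73.52153015136719)
```

View pics/w3b.png

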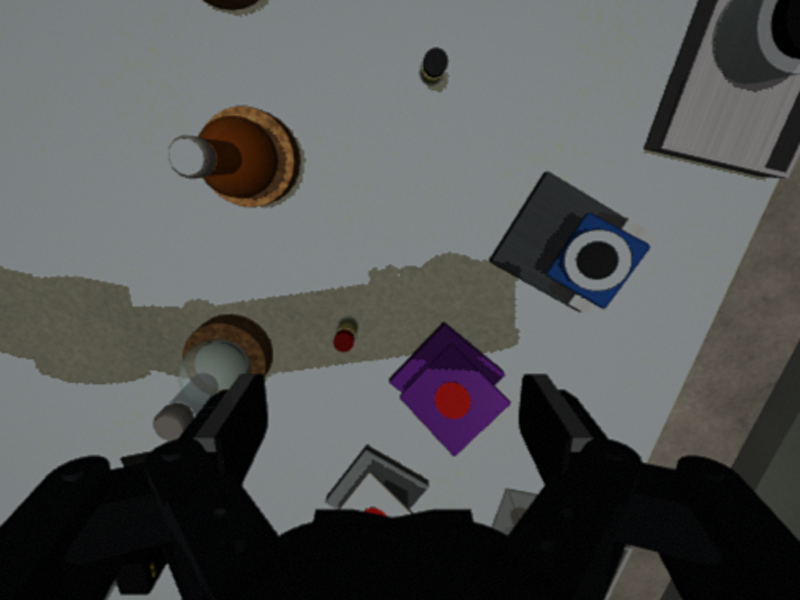

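The wrist picture shows the amber flask at (240,155), its stopper at (190,157), and the lens ring at (597,260). Depth puts the flask at (0.4565, 0.144) and the lens at (0.755, 0.1305, 0.1005).

```bash
cat >> g.py <<'E'
L=np.array([.755,.1305,.1005]); lz=np.array([-.4175,.1211,.9005]);lz/=np.linalg.norm(lz)
TF=L+.16*lz; RF=frame(-lz,RD[:,1])
E
python3 - <<'E'
from g import *
go([.4565,.144,.2],RD);print(TF)
E
```

```text
offset [ 0.529 -0.862  0.603] rotation [-0.002  0.    -0.   ] t 10.9 j [-0.15  0.32 -0.14  1.64  0.05  1.18 -0.09] tcp [0.5999 0.0937 0.2901] w 0.0855
[0.68819571 0.14987724 0.24458924]
```

drive_tool(rows=[{"offset":[0.15,-0.25,0.05],"rotation":[0,0,0],"claw":1},{"offset":[0.3,-0.5,0.15],"rotation":[0,0,0],"claw":1},{"offset":[0.42,-0.7,0.3],"rotation":[0,0,0],"claw":1},{"offset":[0.52,-0.85,0.45],"rotation":[0,0,0],"claw":1},{"offset":[0.529,-0.862,0.6],"rotation":[0,0,0],"claw":1},{"offset":[0.529,-0.862,0.6],"rotation":[0,0,0],"claw":1},{"offset":[0.529,-0.862,0.6],"rotation":[0,0,0],"claw":1},{"offset":[0.529,-0.862,0.6],"rotation":[0,0,0],"claw":1}])

```text
clock: 11.57
tcp_pos: [0.4593, 0.1444, 0.2029]
orientation: [1.977, 2.44, 0.002]
contact_force: [-0.0, 0.0, 0.5]
grip_width: 0.0853
gripper_force: 0.0
```

```bash
python3 - <<'E'
from g import *
go([.4565,.144,.091],RD)
E
```

```text
offset [ 0.001 -0.02   0.746] rotation [ 0.001  0.    -0.001] t 11.57 j [-0.25  0.2  -0.21  2.03  0.05  0.92 -0.28] tcp [0.4593 0.1444 0.2029] w 0.0853
```

drive_tool(rows=[{"offset":[0,-0.018,0.15],"rotation":[0,0,0],"claw":1},{"offset":[0,-0.018,0.3],"rotation":[0,0,0],"claw":1},{"offset":[0,-0.018,0.45],"rotation":[0,0,0],"claw":1},{"offset":[0,-0.018,0.58],"rotation":[0,0,0],"claw":1},{"offset":[0,-0.018,0.68],"rotation":[0,0,0],"claw":1},{"offset":[0,-0.018,0.74],"rotation":[0,0,0],"claw":1},{"offset":[0,-0.018,0.74],"rotation":[0,0,0],"claw":1},{"offset":[0,-0.018,0.74],"rotation":[0,0,0],"claw":1},{"offset":[0,-0.018,0.74],"rotation":[0,0,0],"claw":1}])

```text
clock: 12.32
tcp_pos: [0.4563, 0.1454, 0.092]
orientation: [1.974, 2.442, 0.003]
contact_force: [-0.4, 0.2, 0.6]
grip_width: 0.0855
gripper_force: 0.0
```

```bash
python3 - <<'E'
from g import *
go([.4565,.144,.091],RD)
E
```

```text
offset [-0.009 -0.001  0.007] rotation [ 0.001 -0.    -0.   ] t 12.32 j [-0.27  0.36 -0.2   2.13  0.11  0.66 -0.34] tcp [0.4563 0.1454 0.092 ] w 0.0855
```

drive_tool(rows=[{"offset":[-0.009,0,0],"rotation":[0,0,0],"claw":0.4},{"offset":[-0.009,0,0],"rotation":[0,0,0],"claw":0.4},{"offset":[-0.009,0,0],"rotation":[0,0,0],"claw":0.35},{"offset":[-0.009,0,0],"rotation":[0,0,0],"claw":0.3},{"offset":[-0.009,0,0],"rotation":[0,0,0],"claw":0.2},{"offset":[-0.009,0,0],"rotation":[0,0,0],"claw":0.1},{"offset":[-0.009,0,0],"rotation":[0,0,0],"claw":0.05},{"offset":[-0.009,0,0],"rotation":[0,0,0],"claw":0.05},{"offset":[-0.009,0,0],"rotation":[0,0,0],"claw":0.05},{"offset":[-0.009,0,0],"rotation":[0,0,0],"claw":0.05},{"offset":[-0.009,0,0],"rotation":[0,0,0],"claw":0.05}], force=45)

```text
clock: 13.23
tcp_pos: [0.4552, 0.1439, 0.0909]
orientation: [-1.974, -2.444, 0.0]
contact_force: [-1.6, -1.3, 5.0]
grip_width: 0.0242
gripper_force: 43.3
```

```bash
python3 - <<'E'
from g import *
o=get_obs();print(o['gripper_force'],o['contact_force'])
go([.49,.145,.26],RD);go(TF,RF);go(TF+.06*lz,RF)
E
```

```text
43.282615386124235 [-1.60454805 -1.27404502  5.00645279]
offset [-0.042  0.228 -1.127] rotation [-0.  0.  0.] t 13.23 j [-0.27  0.36 -0.2   2.13  0.11  0.66 -0.33] tcp [0.4552 0.1439 0.0909] w 0.0242
offset [-0.288  1.527 -1.025] rotation [-0.196 -0.111 -0.022] t 13.23 j [-0.27  0.36 -0.2   2.13  0.11  0.66 -0.33] tcp [0.4552 0.1439 0.0909] w 0.0242
offset [-0.206  1.374 -1.385] rotation [-0.196 -0.111 -0.022] t 13.23 j [-0.27  0.36 -0.2   2.13  0.11  0.66 -0.33] tcp [0.4552 0.1439 0.0909] w 0.0242
```

Gripped at 24 mm wide, 43 N. Lift straight up first.

drive_tool(rows=[{"offset":[0,0,-0.08],"rotation":[0,0,0],"claw":0.05},{"offset":[0,0,-0.2],"rotation":[0,0,0],"claw":0.05},{"offset":[0,0,-0.35],"rotation":[0,0,0],"claw":0.05},{"offset":[0,0,-0.5],"rotation":[0,0,0],"claw":0.05},{"offset":[0,0,-0.65],"rotation":[0,0,0],"claw":0.05},{"offset":[0,0,-0.8],"rotation":[0,0,0],"claw":0.05},{"offset":[0,0.05,-0.92],"rotation":[0,0,0],"claw":0.05},{"offset":[0,0.15,-1],"rotation":[0,0,0],"claw":0.05},{"offset":[0,0.2,-1],"rotation":[0,0,0],"claw":0.05},{"offset":[0,0.2,-1],"rotation":[0,0,0],"claw":0.05},{"offset":[0,0.2,-1],"rotation":[0,0,0],"claw":0.05}])

```text
clock: 14.15
tcp_pos: [0.4838, 0.1499, 0.2393]
orientation: [-1.973, -2.443, 0.003]
contact_force: [-0.4, -0.1, -2.0]
grip_width: 0.0241
gripper_force: 43.7
```

```bash
python3 - <<'E'
from g import *
go(TF+.04*lz,RF)
E
```

```text
offset [-0.232  1.229 -0.278] rotation [-0.197 -0.111 -0.022] t 14.15 j [-0.24  0.2  -0.21  1.93  0.05  1.02 -0.26] tcp [0.4838 0.1499 0.2393] w 0.0241
```

drive_tool(rows=[{"offset":[-0.01,0.05,-0.05],"rotation":[0,0,0],"claw":0.05},{"offset":[-0.03,0.15,-0.12],"rotation":[-0.02,-0.01,0],"claw":0.05},{"offset":[-0.05,0.28,-0.2],"rotation":[-0.05,-0.03,-0.005],"claw":0.05},{"offset":[-0.08,0.42,-0.278],"rotation":[-0.08,-0.045,-0.01],"claw":0.05},{"offset":[-0.11,0.57,-0.278],"rotation":[-0.11,-0.06,-0.01],"claw":0.05},{"offset":[-0.14,0.72,-0.278],"rotation":[-0.14,-0.08,-0.015],"claw":0.05},{"offset":[-0.165,0.85,-0.278],"rotation":[-0.17,-0.1,-0.02],"claw":0.05},{"offset":[-0.18,0.94,-0.278],"rotation":[-0.19,-0.111,-0.022],"claw":0.05},{"offset":[-0.19,1,-0.278],"rotation":[-0.197,-0.111,-0.022],"claw":0.05},{"offset":[-0.19,1,-0.278],"rotation":[-0.197,-0.111,-0.022],"claw":0.05},{"offset":[-0.19,1,-0.278],"rotation":[-0.197,-0.111,-0.022],"claw":0.05}])

```text
clock: 15.07
tcp_pos: [0.637, 0.1533, 0.282]
orientation: [1.658, 2.148, 0.228]
contact_force: [-0.5, -0.0, -1.2]
grip_width: 0.0235
gripper_force: 43.8
```

```bash
python3 - <<'E'
from g import *
go(TF+.02*lz,RF)
go(TF,RF)
E
```

```text
offset [-0.036  0.203  0.237] rotation [ 0. -0. -0.] t 15.07 j [-0.36  0.24 -0.14  1.86  0.5   0.78 -0.55] tcp [0.637  0.1533 0.282 ] w 0.0235
offset [-0.036  0.203  0.37 ] rotation [ 0. -0. -0.] t 15.07 j [-0.36  0.24 -0.14  1.86  0.5   0.78 -0.55] tcp [0.637  0.1533 0.282 ] w 0.0235
```

drive_tool(rows=[{"offset":[-0.012,0.06,0.04],"rotation":[0,0,0],"claw":0.05},{"offset":[-0.024,0.13,0.09],"rotation":[0,0,0],"claw":0.05},{"offset":[-0.036,0.19,0.15],"rotation":[0,0,0],"claw":0.05},{"offset":[-0.036,0.203,0.22],"rotation":[0,0,0],"claw":0.05},{"offset":[-0.036,0.203,0.29],"rotation":[0,0,0],"claw":0.05},{"offset":[-0.036,0.203,0.34],"rotation":[0,0,0],"claw":0.05},{"offset":[-0.036,0.203,0.37],"rotation":[0,0,0],"claw":0.05},{"offset":[-0.036,0.203,0.37],"rotation":[0,0,0],"claw":0.05},{"offset":[-0.036,0.203,0.37],"rotation":[0,0,0],"claw":0.05},{"offset":[-0.036,0.203,0.37],"rotation":[0,0,0],"claw":0.05},{"offset":[-0.036,0.203,0.37],"rotation":[0,0,0],"claw":0.05},{"offset":[-0.036,0.203,0.37],"rotation":[0,0,0],"claw":0.05}])

```text
clock: 16.07
tcp_pos: [0.6886, 0.1508, 0.246]
orientation: [1.656, 2.147, 0.232]
contact_force: [0.8, -0.4, -1.0]
grip_width: 0.0242
gripper_force: 43.8
```

```bash
python3 - <<'E'
from g import *
go(TF,RF);o=get_obs();print(o['qvel'].round(3))
a=snap('scene','s4');b=snap('side','d4')
A=a['frame'][130:270,260:400,::-1];B=b['frame'][100:240,120:260,::-1]
cv2.imwrite('pics/fin.png',np.hstack([cv2.resize(x,(400,400),interpolation=2) for x in(A,B)]))
T=L+.12*lz
for d in(a,b):
    W=cloud(d);f=d['frame'].astype(int);m=(np.linalg.norm(W-T,axis=-1)<.07)&(f[...,0]>1.5*f[...,2])&(f[...,0]>35)
    p=W[m];from scipy.optimize import least_squares
    p=p[(p-L)@lz<.15]
    s=least_squares(lambda c:np.linalg.norm(p-c,axis=1)-.033,T,loss='soft_l1',f_scale=.003).x
    x=s-L;ex=np.cross(lz,[0,1,0]);print(len(p),s,'along',x@lz,'off',np.linalg.norm(x-lz*(x@lz)))
    m=(np.hypot(W[...,0]-.422,W[...,1]+.25)<.04)&(W[...,2]>.118)&(W[...,2]<.132);print('reader top',W[m].mean(0))
E
```

```text
offset [-0.003 -0.008  0.008] rotation [ 0.002 -0.     0.   ] t 16.07 j [-0.35  0.35 -0.12  1.8   0.52  0.72 -0.54] tcp [0.6886 0.1508 0.246 ] w 0.0242
[ 0.001 -0.001  0.001  0.001  0.001  0.    -0.001]
240 [0.70613562 0.1461929  0.20815047] along 0.11924818103740438 off 0.0015774864355702055
reader top [ 0.42485848 -0.25309455  0.1225617 ]
151 [0.70544396 0.14674287 0.210017  ] along 0.12128449609575274 off 0.0019173015955864113
reader top [ 0.41710215 -0.2456157   0.12401199]
```

View pics/fin.png

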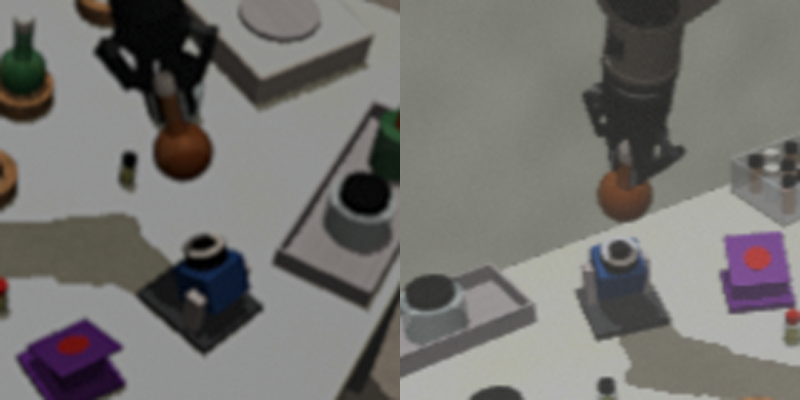

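The picture shows the bulb at (183,150) and (625,195), above the lens ring at (205,250) and (618,253). The flask's axis lines up with the view in both pictures. The sphere fit puts the bulb 120 mm from the lens and 2 mm off its axis. I'll hand in.

```bash
python3 -c "
from h import *
print(hand_in())"
```

```text
the job is handed in; nothing more can be done
None
```

The job is handed in at about 16 s of robot time, but no verdict came back. I held the reader about 5 cm from the tag's dot for over a second and stood it back upright on its pad. The amber flask is held still with its bulb about 120 mm from the lens and 2 mm off its axis, and I saw no bumps or moved bystanders.

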